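# Check the trolley's brake levers

## Task

Check the two brake levers on the trolley handle, long one first: with the backs of the fingers, gently press the long lever in toward the bar until it comes against its stop short of the bar, keep it there for a moment and let it spring fully back out; then press the short lever in to its stop in the same way and finish still holding it pressed there. Only push the levers from their outer side, one at a time: do not pinch or grasp anything, do not touch the bar or its stand, and leave the screwdriver, bottle and beaker where they are.

Things in the scene. Friction and masses are not known exactly. Their poses are not given: they have to be found in the camera images.
- handle: trolley push handle fixed on a bench stand: level 22 mm steel bar, 380 mm long along y, axis 140 mm above the worktop; posts at y = +-164 mm (joint blocks 34 mm high); base plate 100 x 360 x 10 mm. Two hand levers on the robot's side (-x) of the bar, pivots at their left (+y) ends, free ends to the right. Origin: on the worktop under the bar's middle; y along the bar to the left, x away from the lever side.
- long_clamp: black clamp of the long lever, fixed on the bar: 22 mm wide, 33 mm thick collar with a fork for the lever's upright pivot pin. Origin on the bar's axis, 140 mm above the worktop; axes as the handle's. The pivot lies 28 mm from the origin along -x. It sits in the left or the right of two places on the bar, the short lever's clamp in the other.
- long_lever (a joint): angle of the long lever, rad: 0 = out at rest (blade splayed 0.42 rad from the bar's line), grows as it is pressed toward the bar, 0.34 = at its built-in stop (still splayed 0.08 rad, about 15 to 20 mm short of the bar). A spring brings it back out; at its pad point it takes about 2.7 N to start it and 6.7 N at the stop.
- long_pad (a point): point inside the long lever's blade, 30 mm from its free end, 90 mm from its pivot; moves with it. Blade: straight plain-metal bar 120 mm long from pivot to end, 10 mm thick, 15 mm high, a 17 mm ball at the end. Axes: -y along the blade to its free end, -x square out of the outer face (the face to press, 5 mm from this point), z up.
- short_clamp: black clamp of the short lever, fixed on the bar: 22 mm wide, 33 mm thick collar with a fork for the lever's upright pivot pin. Origin on the bar's axis, 140 mm above the worktop; axes as the handle's. The pivot lies 28 mm from the origin along -x. It sits in the left or the right of two places on the bar, the long lever's clamp in the other.
- short_lever (a joint): angle of the short lever, rad: 0 = out at rest (blade splayed 0.42 rad from the bar's line), grows as it is pressed toward the bar, 0.34 = at its built-in stop (still splayed 0.08 rad, about 15 to 20 mm short of the bar). A spring brings it back out; at its pad point it takes about 3 N to start it and 7.6 N at the stop.
- short_pad (a point): point inside the short lever's blade, 30 mm from its free end, 50 mm from its pivot; moves with it. Blade: straight plain-metal bar 80 mm long from pivot to end, 10 mm thick, 15 mm high, a 17 mm ball at the end. Axes: -y along the blade to its free end, -x square out of the outer face (the face to press, 5 mm from this point), z up.
- screwdriver: small cross screwdriver, 164 x 21 x 20 mm, lying on the robot's side of the stand; loose, to be left where it is. Origin: centre of its underside.
- bottle: small white screw-cap bottle, 48 mm diameter, 97 mm tall, standing beyond the bar; loose, to be left where it is. Origin: centre of its underside.
- beaker: clear beaker, 57 mm across, 70 mm tall, standing beyond the bar; loose, to be left where it is. Origin: centre of its underside.

How it is judged:
On the way, in this order (a step that is already met when the one before it is completed fails the run):
1. the long lever is pressed in to its stop by the fingers (joint above 0.315 of 0.34 rad) (value of joint long_lever above 0.315 rad and contact force between the fingers and long_clamp above 1 N), for 0.3 s.
2. the long lever is let go and has sprung fully back out (value of joint long_lever below 0.02 rad and contact force between the fingers and long_clamp below 0.1 N), for 0.2 s.
3. the short lever is pressed in to its stop by the fingers (value of joint short_lever above 0.315 rad and contact force between the fingers and short_clamp above 2 N), for 0.3 s.
At the end, for the whole second after the job is handed in: the short lever is held at its stop by the fingers (joint above 0.315 of 0.34 rad, finger force above 2 N) and the long lever is fully out (joint below 0.02 rad) (all of step 3 and value of joint long_lever below 0.02 rad); the arm keeps its last pose, push and grip.
It fails at once if both levers pressed at once (value of joint each of long_lever, short_lever above 0.1 rad).
It fails at once if a lever or its clamp pushed harder than 30 N (contact force between the fingers and long_clamp above 30 N or contact force between the fingers and short_clamp above 30 N).
It fails at once if a lever pinched between the fingers, or worked from the bar's side instead of its outer side ((contact force between the fingers and long_clamp above 0.5 N and x of the grasp point in the frame of long_pad above -0.006 m) or (contact force between the fingers and short_clamp above 0.5 N and x of the grasp point in the frame of short_pad above -0.006 m)).
It fails at once if the bar or its stand touched by the robot with more than 1 N (contact force between any of the fingers, the arm and handle above 1 N).
It fails at once if the screwdriver, bottle or beaker moved more than 15 mm (distance of any of screwdriver, bottle, beaker from where it was at the start of the episode above 0.015 m).
It also fails if it takes over 56 s, if anything falls off the work surface, if the arm or the gripper's body presses on something with over 40 N, if the wrist force passes 120 N, or if a joint passes its speed limit or range.

## Robot

A 6-joint arm with a two-finger parallel gripper is mounted at the origin on a cart in front of the work surface, level with it; the furniture and walls round the work are solid. World frame = base frame: x ahead of the robot, y to its left, z up, the work surface at z = 0. Lengths are in m, angles in rad, forces in N, time in s.
With the tool pointing down it reaches from about 0.35 to 1 m from the base axis. Payload 7.1 kg.
Tool frame: the origin (TCP) lies midway between the tips of the shut fingers; the grasp point (between the pads) lies manip.grip_depth behind it (manip.grip_depth is the distance from the TCP to the grasp point, in m); z points along the fingers, y is the direction in which the jaws open and shut (so a half turn about z gives the same grasp; the last joint's range is limited). The gripper opens to 85 mm and grips with 20 to 120 N. Pads are 22 mm wide; open, the fingers measure 114 mm over their backs; the gripper's body (76 mm by 85 mm) begins 54 mm behind the grasp point. The pads swing forward as they close: fully open they stand 13 mm farther back than shut.
Start: joints at [-1.124, 0.423, 1.63, -0, 1.089, -0.019], TCP at [0.281, -0.558, 0.231] pointing down, gripper open.
Joint ranges: [-3, 3], [-0.9, 2.11], [0.09, 2.58], [-1.31, 4.45], [0.11, 2.69], [-2.54, 2.54]. Speed limits (rad/s): [2.39, 2.39, 3.01, 3.14, 3.14, 3.14].

## Interface

Orientations are given as a unit quaternion [w, x, y, z].
In Python, from cell import manip gives the robot as it stands.
- The arm moves only by the tool carry_out, never from a script. Its argument "moves" is a list of rows, each a list of 7 numbers: the closure, from -1 (fully open) to 1 (shut), then the shift along the world's x, y, z in cm, then the turn, a rotation vector about the world's x, y, z in degrees. In form: [[fingers, x, y, z, wx, wy, wz], ...]. A call has 1 to 12 rows; each row is the pose to reach, as a shift and turn from the pose commanded when the call began; what a row does not reach only later rows make up. A row lasts 1/8 s, in which the tool goes at most 62.5 mm and 10.7 degrees, less where a joint would pass 70% of its speed; a pose out of reach is approached as far as the arm can. A call with a gripper value outside its range is refused whole. The fingers move at their own pace and stop on an object; "force" is the grip in N (left out, the last holds). Time passes only in rows, so rows that repeat a pose let the fingers close. It gives the time, the measured TCP pose, the force and the opening at its end, in the units of the state.
- manip.observe(): the state, without advancing time (a new reading comes with each control period).
- manip.get_image(name): name is "side" or "top"; returns a dict with "color" (400x640x3 uint8, blue, green, red), "fx", "fy", "cx", "cy" (pixels), "world_from_camera" (4x4, takes a point from camera to world coordinates). Camera axes: x right, y up, looking along -z (the intrinsics and any distortion apply to the point x, -y, -z); pixel columns grow to the right and rows downward; lengths in m; the calibration is good to about 2 mm. A picture is of the moment at which its call begins. There is no depth.
- manip.hand_in(): hands the job in, once; it reports no verdict.
The state is a dict: "time": time; "qpos": joint angles; "qvel": joint speeds; "tau": joint torques, N m; "eef_pos": TCP position; "ee_rot": TCP orientation; "force": force on the tool from outside, world axes, zero at the start; "moment": the same for the moment, N m; "width": finger opening in m.
Only numpy, scipy, OpenCV 4.12 (cv2) and the standard library are available. Lean on these libraries where they do the work, as an engineer would, in place of code of your own. Each camera call takes 0.05 s, during which the arm holds its last target. There are 200 camera calls.

## Working session

There is one attempt and no reset: what is moved stays moved. The work goes in short steps, Python scripts to look and compute and a tool call to move; the robot and the scene stay as the last step left them, time stands still between calls to the robot, and variables do not carry over. Pictures are saved under pics/ and viewed, about 8 in all and at most 12, crops included, and the job is handed in when it is done.

Besides the shell and the picture viewer there is one more tool, called after ">>>" in YAML: its name, and indented under it one key for each argument. carry_out: Moves the arm, as the interface text tells. Its arguments: {"type":"object","properties":{"moves":{"type":"array","items":{"type":"array","items":{"type":"number"}}},"force":{"type":"number"}},"required":["moves"]}

```bash
mkdir -p pics; python3 - <<'E'
from cell import manip
import cv2,numpy as np
for n in("side","top"):
    d=manip.get_image(n);cv2.imwrite(f"pics/{n}0.png",d["color"])
    print(n,d["fx"],d["fy"],d["cx"],d["cy"],[k for k in d]);print(np.round(d["world_from_camera"],4))
print(manip.grip_depth,manip.observe())
E
```

```text
side 456.6893350238468 456.6893350238468 324.9551206587076 202.1146218469547 ['color', 'fx', 'fy', 'cx', 'cy', 'world_from_camera']
[[-0.9895  0.0873 -0.115   0.4163]
 [-0.1425 -0.4613  0.8757  0.5084]
 [ 0.0234  0.8829  0.4689  0.498 ]
 [ 0.      0.      0.      1.    ]]
top 499.46135946246454 499.46135946246454 318.31802442146267 194.7295577960462 ['color', 'fx', 'fy', 'cx', 'cy', 'world_from_camera']
[[ 1.960e-02  9.964e-01 -8.220e-02  4.531e-01]
 [-9.998e-01  1.970e-02  7.000e-04 -2.021e-01]
 [ 2.300e-03  8.220e-02  9.966e-01  9.424e-01]
 [ 0.000e+00  0.000e+00  0.000e+00  1.000e+00]]
0.0187 {'time': 0.1, 'qpos': array([-1.12404708e+00,  4.23780655e-01,  1.63058141e+00,  8.16886156e-06,
        1.08860432e+00, -1.89726958e-02]), 'qvel': array([-0.00056339, -0.00015866, -0.00299952, -0.00037089,  0.00063526,
       -0.00083926]), 'tau': array([-1.18790787e-03, -5.58427942e+01, -2.82445103e+01, -1.21857593e-04,
        3.06247697e-03,  1.89466397e-05]), 'eef_pos': array([ 0.28050109, -0.55798461,  0.23062593]), 'ee_rot': array([-6.71980502e-04,  9.73010382e-01,  2.30760319e-01, -1.42259616e-04]), 'force': array([-0.02595661, -0.57345293,  0.12234535]), 'moment': array([-0.04015298,  0.00724962, -0.05947563]), 'width': 0.08540742337889222}
```

View pics/top0.png

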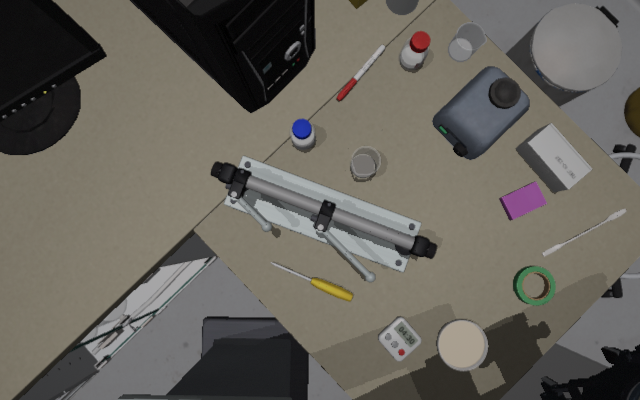

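View pics/side0.png

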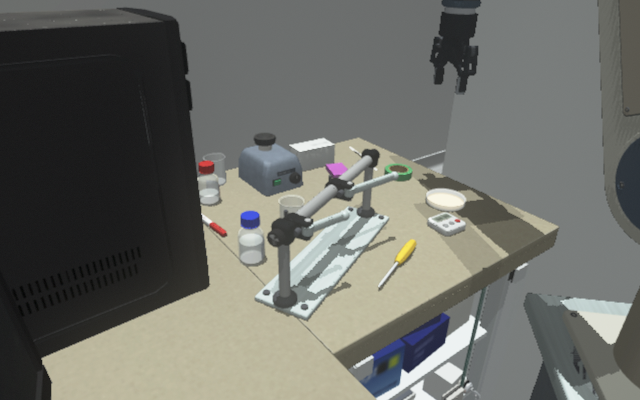

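Top view: the short lever is on the left (pivot about (236,193), ball (267,228)). The long one is on the right (pivot about (323,228), ball (370,277)). The bar runs from about (222,172) to (428,247). I'll enlarge this area for precision.

```bash
python3 - <<'E'
import cv2
i=cv2.imread("pics/top0.png")[150:300,200:450]
cv2.imwrite("pics/top_c.png",cv2.resize(i,None,fx=3.2,fy=3.2,interpolation=cv2.INTER_CUBIC))
E
```

```text
(no output)
```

View pics/top_c.png

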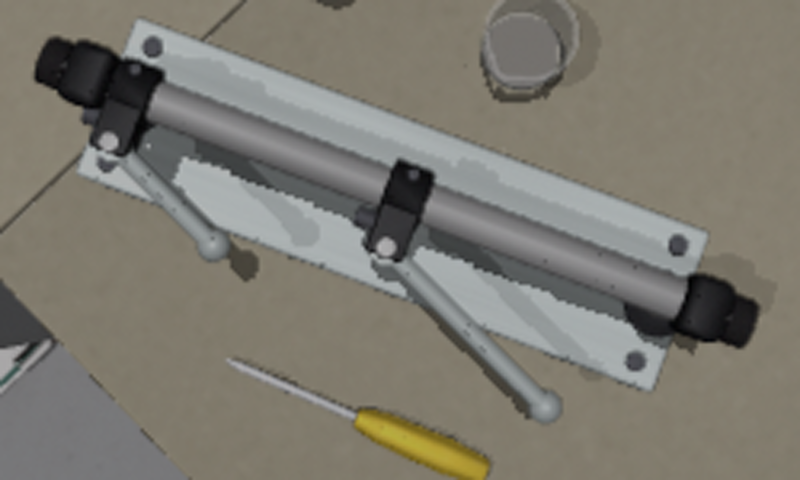

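In the crop, the balls are at (213,245) short and (545,406) long, and the pins at (108,140) and (386,247). Bar axis points are (158,102) and (680,296). I'll compute positions from these.

```bash
cat > h.py <<'E'
from cell import manip
import numpy as np
def ray(d,u,v,z):
    T=d["world_from_camera"];r=T[:3,:3]@np.array([(u-d["cx"])/d["fx"],-(v-d["cy"])/d["fy"],-1])
    o=T[:3,3];return o+r*(z-o[2])/r[2]
def proj(d,p):
    T=d["world_from_camera"];q=T[:3,:3].T@(np.array(p)-T[:3,3]);return np.array([d["cx"]+d["fx"]*q[0]/-q[2],d["cy"]+d["fy"]*q[1]/q[2]])
E
python3 - <<'E'
from h import *
d=manip.get_image("top")
P={}
for n,u,v,z in [("ballS",213,245,.14),("ballL",545,406,.14),("pinS",108,140,.155),("pinL",386,247,.155),("b1",158,102,.14),("b2",680,296,.14),("end1",38,57,.14),("end2",755,325,.14),("base1",135,18,.01),("base2",708,235,.01),("base3",652,390,.01),("base4",78,172,.01),("scr1",230,360,.01),("scr2",488,468,.01)]:
    P[n]=ray(d,200+(u+.5)/3.2-.5,150+(v+.5)/3.2-.5,z);print(n,P[n].round(4))
yb=P["b1"]-P["b2"];yb/=np.linalg.norm(yb);print("bar y",yb,np.degrees(np.arctan2(yb[1],yb[0])))
a=P["base1"]-P["base2"];print(np.degrees(np.arctan2(a[1],a[0])),np.linalg.norm(a))
a=P["base4"]-P["base3"];print(np.degrees(np.arctan2(a[1],a[0])),np.linalg.norm(a))
c=(P["base1"]+P["base2"]+P["base3"]+P["base4"])/4;print("c",c,(P["end1"]+P["end2"])/2,np.linalg.norm(P["end1"]-P["end2"]))
for s in "SL":
    v=P["ball"+s]-P["pin"+s];print(s,np.linalg.norm(v[:2]),np.degrees(np.arctan2(-v[1],-v[0])))
    xb=np.array([yb[1],-yb[0],0]);r=P["pin"+s]-c;print(r@xb,r@yb)
s=manip.get_image("side")
for n in P: print(n,proj(s,P[n]).round(1),end=" ")
E
```

```text
ballS [ 0.467  -0.1201  0.14  ]
ballL [ 0.3903 -0.2874  0.14  ]
pinS [ 0.5175 -0.0683  0.155 ]
pinL [ 0.4674 -0.2067  0.155 ]
b1 [ 0.5384 -0.0904  0.14  ]
b2 [ 0.4461 -0.3543  0.14  ]
end1 [ 0.5601 -0.029   0.14  ]
end2 [ 0.4324 -0.3918  0.14  ]
base1 [ 0.6017 -0.0572  0.01  ]
base2 [ 0.4807 -0.3951  0.01  ]
base3 [ 0.3905 -0.363   0.01  ]
base4 [ 0.5102 -0.0268  0.01  ]
scr1 [ 0.403  -0.1186  0.01  ]
scr2 [ 0.3442 -0.2688  0.01  ]
bar y [0.33023687 0.94389809 0.        ] 70.71684706661915
70.29488947094146 0.35895466511420815
70.39978744008087 0.3568216748131813
c [ 0.49578475 -0.21053351  0.01      ] [ 0.49625034 -0.21040908  0.14      ] 0.3846252192678809
S 0.0723470601386638 45.72477837406577
-0.026495135125651364 0.14136547828041843
L 0.11154056710134994 46.30155594616231
-0.028060826343067793 -0.005800463637545996
ballS [344.5 215.8] ballL [394.2 176.3] pinS [307.5 220.9] pinL [349.9 183.9] b1 [296.6 221. ] b2 [366.9 160.5] end1 [273.3 240.9] end2 [374.5 154.2] base1 [254.9 296.3] base2 [348.8 205.9] base3 [388.8 216.5] base4 [306.8 315.4] scr1 [378.5 286.1] scr2 [411.5 242. ]
```

Both views agree: handle yaw is −19.6°, centre (0.496,−0.210), with the base and bar lengths and the splay angle as given. Next I shut the fingers, turn tool y onto the push direction and go outside the long lever.

>>> carry_out:
  moves:
    - [1,2,6,0,0,0,9]
    - [1,3,12,0,0,0,18]
    - [1,5,18,0,0,0,27]
    - [1,6,24,0,0,0,36]
    - [1,7,30,0,0,0,36]
    - [1,8,33,0,0,0,36]
    - [1,8,33,-5,0,0,36]
    - [1,8,33,-10,0,0,36]
    - [1,8,33,-11.1,0,0,36]
    - [1,8,33,-11.1,0,0,36]
    - [1,8,33,-11.1,0,0,36]
  force: 40

```text
time: 1.58
eef_pos: [0.3617, -0.2292, 0.1217]
ee_rot: [0.001, 0.854, 0.52, 0.001]
force: [0.8, -0.1, -0.3]
width: -0.0002
```

```bash
python3 - <<'E'
from h import *
import cv2
from scipy.spatial.transform import Rotation as R
o=manip.observe();print(o["eef_pos"],o["force"],o["width"],o["time"]);print(R.from_quat(o["ee_rot"],scalar_first=True).as_matrix().round(3))
a=manip.get_image("top")["color"][120:320,200:450];b=manip.get_image("side")["color"][50:250,250:500]
cv2.imwrite("pics/two1.png",cv2.resize(np.vstack([a,b]),None,fx=1.5,fy=1.5))
E
```

```text
[ 0.36172393 -0.22921991  0.12173176] [ 0.83921283 -0.07477237 -0.28429749] -0.00018494703456239375 1.575
[[ 0.459  0.888  0.002]
 [ 0.888 -0.459 -0.001]
 [-0.     0.003 -1.   ]]
```

View pics/two1.png

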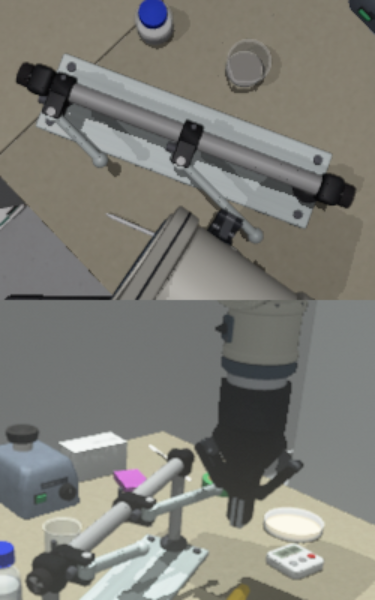

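The pictures show the shut fingers just outside the long lever, near its outer half. The knuckles sit well above the bar. I'll raise 6 mm and press to just short of the predicted stop.

>>> carry_out:
  moves:
    - [1,0,0,0.6,0,0,0]
    - [1,1,-1,0.6,0,0,0]
    - [1,1.6,-1.6,0.6,0,0,0]
    - [1,2.1,-2.1,0.6,0,0,0]
    - [1,2.5,-2.5,0.6,0,0,0]
    - [1,2.9,-2.9,0.6,0,0,0]
    - [1,3.3,-3.3,0.6,0,0,0]
    - [1,3.7,-3.7,0.6,0,0,0]
    - [1,4.0,-4.0,0.6,0,0,0]
    - [1,4.3,-4.3,0.6,0,0,0]
    - [1,4.5,-4.5,0.6,0,0,0]
    - [1,4.5,-4.5,0.6,0,0,0]

```text
time: 3.18
eef_pos: [0.4052, -0.2728, 0.126]
ee_rot: [-0.001, 0.854, 0.52, -0.0]
force: [-1.8, 4.7, 1.4]
width: -0.0
```

>>> carry_out:
  moves:
    - [1,0.2,-0.1,0,0,0,0]
    - [1,0.4,-0.2,0,0,0,0]
    - [1,0.6,-0.3,0,0,0,0]
    - [1,0.6,-0.3,0,0,0,0]

```text
time: 3.68
eef_pos: [0.4106, -0.276, 0.126]
ee_rot: [-0.001, 0.854, 0.52, -0.001]
force: [-6.6, 1.6, 2.6]
width: 0.0002
```

```bash
python3 - <<'E'
from h import *
import cv2
a=manip.get_image("top")["color"][160:300,200:450]
cv2.imwrite("pics/t2.png",cv2.resize(a,None,fx=3.2,fy=3.2,interpolation=cv2.INTER_CUBIC));print(manip.observe()["force"])
E
```

```text
[-7.03919133  2.38429141  2.69697493]
```

View pics/t2.png

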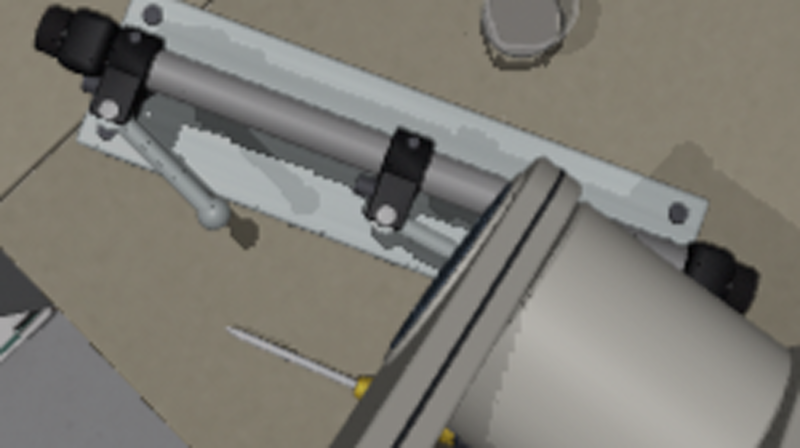

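The arm hides the lever from above; the force is about 7.8 N, so it is near the stop. I'll push on in 1 mm steps and look for a steep rise.

>>> carry_out:
  moves:
    - [1,0.1,-0.05,0,0,0,0]
    - [1,0.2,-0.1,0,0,0,0]
    - [1,0.2,-0.1,0,0,0,0]

```text
time: 4.1
eef_pos: [0.4123, -0.277, 0.1259]
ee_rot: [-0.001, 0.854, 0.52, -0.001]
force: [-7.0, 2.2, 1.8]
width: 0.0001
```

>>> carry_out:
  moves:
    - [1,0.1,-0.05,0,0,0,0]
    - [1,0.2,-0.1,0,0,0,0]
    - [1,0.2,-0.1,0,0,0,0]

```text
time: 4.47
eef_pos: [0.4141, -0.278, 0.1259]
ee_rot: [-0.001, 0.854, 0.52, -0.001]
force: [-6.8, 2.3, 1.9]
width: 0.0005
```

>>> carry_out:
  moves:
    - [1,0.1,-0.05,0,0,0,0]
    - [1,0.2,-0.1,0,0,0,0]
    - [1,0.2,-0.1,0,0,0,0]

```text
time: 4.85
eef_pos: [0.4147, -0.2783, 0.1258]
ee_rot: [-0.003, 0.854, 0.52, -0.002]
force: [-13.0, 4.1, 7.3]
width: -0.0
```

```bash
python3 - <<'E'
from h import *
import cv2
a=manip.get_image("side")["color"][120:260,260:460]
cv2.imwrite("pics/s3.png",cv2.resize(a,None,fx=4,fy=4,interpolation=cv2.INTER_CUBIC));print(manip.observe()["force"])
E
```

```text
[-11.07003884   3.32229163   7.42043147]
```

View pics/s3.png

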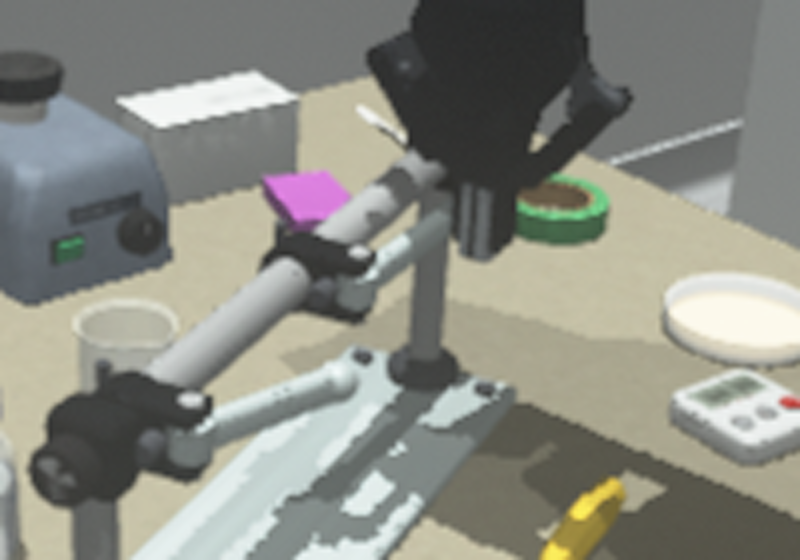

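```bash
python3 - <<'E'
from h import *
s=manip.get_image("side")
t=manip.observe()["eef_pos"];print(t)
for r in(.0145,.03,.045,.06):
  for h in (0,.03,.06,.08): 
    p=t+np.array([.888*r,-.459*r,h]);q=proj(s,p);print(r,p[2].round(3),((q-[260,120])*4).round(0),end="  ")
  print()
print("bar top over there",[((proj(s,[0.49578+.331*k,-.2105+.944*k,.151])-[260,120])*4).round() for k in(-.05,-.08,-.1,-.12,-.15)])
E
```

```text
[ 0.41472146 -0.27827811  0.12577659]
0.0145 0.126 [455. 248.]  0.0145 0.156 [460. 190.]  0.0145 0.186 [465. 130.]  0.0145 0.206 [468.  90.]  
0.03 0.126 [427. 239.]  0.03 0.156 [432. 182.]  0.03 0.186 [436. 123.]  0.03 0.206 [439.  82.]  
0.045 0.126 [401. 231.]  0.045 0.156 [405. 174.]  0.045 0.186 [408. 115.]  0.045 0.206 [411.  75.]  
0.06 0.126 [375. 223.]  0.06 0.156 [378. 166.]  0.06 0.186 [381. 108.]  0.06 0.206 [384.  68.]  
bar top over there [array([344., 214.]), array([371., 192.]), array([388., 177.]), array([405., 163.]), array([429., 143.])]
```

The force jumped from 7 N to 13 N with the TCP nearly stationary, so the lever is on its stop. By the projection the knuckle links are about 2 cm above the bar. Hold, then let go and back off.

>>> carry_out:
  moves:
    - [1,0,0,0,0,0,0]
    - [1,0,0,0,0,0,0]
    - [1,0,0,0,0,0,0]
    - [1,0,0,0,0,0,0]
    - [1,-1,0.7,0,0,0,0]
    - [1,-2,1.6,0,0,0,0]
    - [1,-3,2.5,0,0,0,0]
    - [1,-4,3.5,0,0,0,0]
    - [1,-6,5.3,0,0,0,0]
    - [1,-6,5.3,0,0,0,0]
    - [1,-6,5.3,0,0,0,0]
    - [1,-6,5.3,0,0,0,0]

```text
time: 6.45
eef_pos: [0.3588, -0.2271, 0.1266]
ee_rot: [0.001, 0.854, 0.52, 0.0]
force: [0.4, 0.2, -0.5]
width: -0.0002
```

```bash
python3 - <<'E'
from h import *
import cv2
print(manip.observe()["force"])
b=manip.get_image("side")["color"][120:260,260:460]
a=manip.get_image("top")["color"][160:300,220:420]
cv2.imwrite("pics/s4.png",cv2.resize(np.hstack([a,b]),None,fx=2,fy=2,interpolation=cv2.INTER_CUBIC))
E
```

```text
[ 0.44663057  0.18669066 -0.48689865]
```

View pics/s4.png

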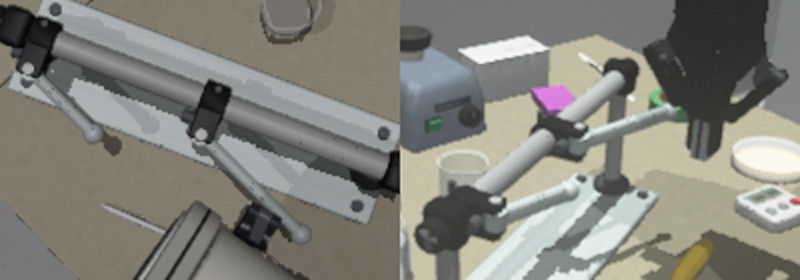

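The long lever is back out: its ball is at about (371,276.5), against (370,277) at the start, and the force is back to baseline. Next I move outside the short lever.

>>> carry_out:
  moves:
    - [1,1.5,5,0,0,0,0]
    - [1,3,10,0,0,0,0]
    - [1,5.5,14,0,0,0,0]
    - [1,8.1,16.4,0,0,0,0]
    - [1,8.1,16.4,0,0,0,0]
    - [1,9,15.4,0,0,0,0]
    - [1,9.8,14.6,0,0,0,0]
    - [1,10.3,14.1,0,0,0,0]
    - [1,10.7,13.6,0,0,0,0]
    - [1,11,13.3,0,0,0,0]
    - [1,11.2,13.1,0,0,0,0]
    - [1,11.2,13.1,0,0,0,0]

```text
time: 8.05
eef_pos: [0.4689, -0.0952, 0.1261]
ee_rot: [-0.001, 0.854, 0.52, -0.001]
force: [-4.7, 0.9, 2.8]
width: 0.0001
```

```bash
python3 - <<'E'
from h import *
import cv2
o=manip.observe();print(o["eef_pos"],o["force"])
b=manip.get_image("side")["color"][120:260,240:440]
a=manip.get_image("top")["color"][160:300,200:400]
cv2.imwrite("pics/s5.png",cv2.resize(np.hstack([a,b]),None,fx=2,fy=2,interpolation=cv2.INTER_CUBIC))
E
```

```text
[ 0.46891579 -0.0952483   0.12609431] [-4.69819502  0.91869853  2.79976467]
```

View pics/s5.png

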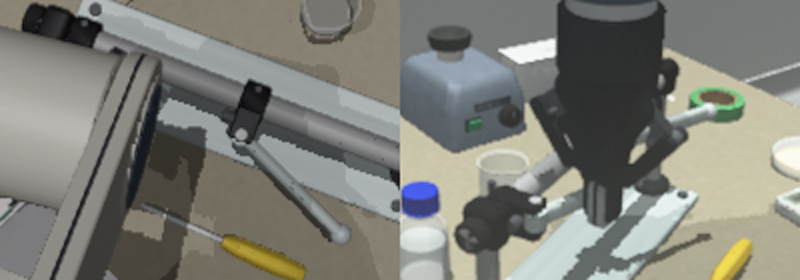

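The fingers are in contact with the outer face of the short lever at mid-blade, with the long lever out. Keep pressing.

>>> carry_out:
  moves:
    - [1,0.3,-0.25,0,0,0,0]
    - [1,0.5,-0.45,0,0,0,0]
    - [1,0.7,-0.6,0,0,0,0]
    - [1,0.9,-0.7,0,0,0,0]
    - [1,0.9,-0.7,0,0,0,0]

```text
time: 8.78
eef_pos: [0.4774, -0.1021, 0.126]
ee_rot: [-0.001, 0.854, 0.52, -0.001]
force: [-7.2, 0.9, 3.5]
width: -0.0001
```

>>> carry_out:
  moves:
    - [1,0.1,-0.05,0,0,0,0]
    - [1,0.2,-0.1,0,0,0,0]
    - [1,0.2,-0.1,0,0,0,0]

```text
time: 9.15
eef_pos: [0.4788, -0.103, 0.126]
ee_rot: [-0.001, 0.854, 0.52, -0.001]
force: [-7.8, 0.9, 4.8]
width: 0.0001
```

>>> carry_out:
  moves:
    - [1,0.1,-0.05,0,0,0,0]
    - [1,0.2,-0.1,0,0,0,0]
    - [1,0.2,-0.1,0,0,0,0]

```text
time: 9.52
eef_pos: [0.4802, -0.1038, 0.1259]
ee_rot: [-0.002, 0.854, 0.52, -0.002]
force: [-9.7, 1.6, 6.1]
width: 0.0003
```

>>> carry_out:
  moves:
    - [1,0.1,-0.05,0,0,0,0]
    - [1,0.2,-0.1,0,0,0,0]
    - [1,0.2,-0.1,0,0,0,0]

```text
time: 9.9
eef_pos: [0.4804, -0.1039, 0.1257]
ee_rot: [-0.003, 0.854, 0.52, -0.003]
force: [-16.8, 5.5, 12.4]
width: -0.0003
```

The force jumped from 10 N to about 18 N with no further motion, so this is the stop. I'll ease off slightly for margin and hold.

>>> carry_out:
  moves:
    - [1,-0.05,0.02,0,0,0,0]
    - [1,-0.05,0.02,0,0,0,0]
    - [1,-0.05,0.02,0,0,0,0]
    - [1,-0.05,0.02,0,0,0,0]
    - [1,-0.05,0.02,0,0,0,0]

```text
time: 10.52
eef_pos: [0.4803, -0.1039, 0.1257]
ee_rot: [-0.003, 0.854, 0.52, -0.003]
force: [-14.7, 4.4, 10.4]
width: 0.0001
```

```bash
python3 - <<'E'
from h import *
import cv2
o=manip.observe();print(o["eef_pos"],o["force"],o["time"])
b=manip.get_image("side")["color"][120:260,240:440]
a=manip.get_image("top")["color"][120:260+40,200:400]
a=cv2.resize(a,None,fx=2,fy=2);b=cv2.resize(b,(514,360),interpolation=cv2.INTER_CUBIC)[:, :400]
cv2.imwrite("pics/s6.png",np.hstack([a,b]))
E
```

```text
[ 0.48030239 -0.10388306  0.12570435] [-14.65883708   4.35600505  10.44781743] 10.525
```

View pics/s6.png

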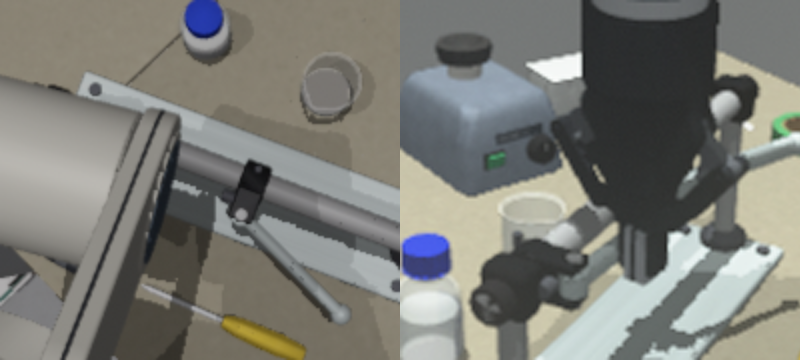

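The short lever is held at its stop at a steady 15 N or so horizontally. The long lever is out, and the bottle, beaker and screwdriver have not moved. Handing in.

```bash
python3 -c "
from cell import manip
manip.hand_in();print(manip.observe()['force'])"
```

```text
the job is handed in; nothing more can be done
the job is handed in; nothing more can be done
```

I checked both levers in order and handed the job in with the short one still held pressed at its stop. No verdict is reported.

- **Long lever:** I pressed it with the backs of the shut fingers. At the stop the force jumped from about 7 N to 13 N and the fingers stopped moving. After about half a second I let it go, and its ball end returned to within 1 pixel of where it started.
- **Short lever:** Pressed the same way, the force rose from about 10 N to 18 N at the stop. I eased off slightly for margin. The last reading was about 15 N sideways and 10 N upward on the tool.
- **Rest of the scene:** In the last pictures the long lever was out, and the screwdriver, bottle and beaker looked unmoved.

**Not checked directly:**
- **Lever angles:** I could not read them. That each lever reached its stop is inferred from the force jump and the finger position, which came within about 1 mm of the computed stop.
- **Upward force:** I put it down to friction on the blade.
- **Bar clearance:** For the long lever, I worked out from the side view that the gripper's links were about 2 cm above the bar. I did not repeat that for the short one.

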